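Clamp a spice jar in a ratchet jar clamp and keep the trigger squeezed

TASK

The slim spice jar has a stuck lid: stand it upright on the board of the jar clamp, in the V-shaped cradle, and let go of it. Then pump the clamp's trigger, squeezing it fully towards the upright handle and letting it spring back each time, until the sprung pad grips the jar in the cradle and is itself pushed back about a centimetre against its spring, but never nearly all the way in, which would crush the jar. Finish while still holding the trigger squeezed against the handle, and leave the other things on the worktop alone.

Things in the scene. Friction and masses are not known exactly. Their poses are not given: they have to be found in the camera images.
- jar_clamp: Clamp fixed to the worktop. Wooden board 310 x 110 x 12 mm; origin: centre of its underside; +x runs from handle end to cradle end, z up. Black upright handle: x -132 to -118 mm, 26 mm wide, top z 172. Dark steel trigger lever in front of it: 12 mm thick, 22 mm wide, pivot x -99, z 85, top z about 169. Aluminium ratchet housing: x -129 to -37, 44 mm wide, top z 98.
- spice_jar: Slim closed spice jar, 44 mm in diameter, 105 mm tall, about 0.11 kg, the only one of its kind, standing upright to the right of the clamp. Origin: centre of its underside, z up. Gripped from above at its upper 30 mm, the fingers stay above cradle and pad.
- cradle (a point): Point on top of the board (12 mm above the worktop) where the centre of the jar's underside is when the jar touches both plates of the 90 degree V cradle (open towards -x, 60 mm wide, top 67 mm above the worktop); x axis as the clamp's. Up to about 15 mm short of it, towards the pad, will do: the pad pushes the jar home.
- squeeze_point (a point): Point 150 mm above the worktop, midway between the back of the handle and the front of the squeezed trigger (30 mm over both). A gripper centred here from above, closing along the clamp's x axis, squeezes the trigger to the handle. At this height the resting trigger's front is 33 mm from here towards +x, the handle's back 15 mm towards -x.
- trigger (a joint): Trigger angle: 0 at rest (leaning away from the handle), 0.26 fully squeezed, at its stop; a spring returns it to 0. Squeezing takes 3 to 5 N at the height of squeeze_point, plus 0.67 times the pad's force.
- jaw (a joint): Travel of push rod and jaw head towards the cradle, in m (0 to 0.062). A full squeeze carries it 9 mm on; let go, it slips back about 2 mm to the last tooth and stays: 7 mm gained a squeeze (the first 5 to 13). Jaw head: 34 mm wide, top 67 mm above the worktop, front at clamp x = jaw.
- pad (a joint): How far the rubber pad is pushed back towards the jaw head, in m: 0 free, 0.024 all the way in; spring of 0.8 N per mm, so it shows the force on the jar (pushing the loose jar along shows up to 3 mm). Pad 50 mm wide, 24 to 66 mm above the worktop, face at clamp x = 35 mm + jaw - pad, on a steel plunger.
- yoghurt_tub: Bystander: small tub, 72 mm wide, 71 mm tall, far right; origin at its underside.
- garlic: Bystander: garlic bulb, 56 mm, near the front edge to the right; origin at its underside.
- tin_can: Bystander: tin can, 75 mm in diameter, 58 mm tall, left of the clamp; origin at its underside.
Not all that is in view belongs to the job. What is shaped like the spice_jar but black or green is not meant.

How it is judged:
On the way, in this order (a step that is already met when the one before it is completed fails the run):
1. the jar stands upright in front of the cradle, released (horizontal distance between spice_jar and cradle below 0.028 m and height (world z) of spice_jar between 0.008 and 0.017 m and angle between spice_jar's own z axis and vertical below 0.1 rad and contact force between the fingers and spice_jar below 0.2 N), for 0.2 s.
2. the trigger is squeezed (value of joint trigger above 0.2 rad), for 0.05 s.
3. the trigger is let back for another squeeze (value of joint trigger below 0.08 rad), for 0.05 s.
At the end, for the whole second after the job is handed in: The jar stands upright on the board within 8 mm of the cradle point, pressed by the pad, whose spring is pressed in 6 to 19.5 mm; the fingers still hold the trigger squeezed (over 0.16 rad, over 2 N) and do not touch the jar (horizontal distance between spice_jar and cradle below 0.008 m and height (world z) of spice_jar below 0.02 m and angle between spice_jar's own z axis and vertical below 0.12 rad and linear speed of spice_jar below 0.02 m/s and contact force between the fingers and spice_jar below 0.2 N and contact force between spice_jar and jar_clamp above 5 N and value of joint pad between 0.006 and 0.0195 m and value of joint trigger above 0.16 rad and contact force between the fingers and jar_clamp above 2 N); the arm keeps its last pose, push and grip.
It fails at once if the pad is pushed nearly all the way in and crushes the jar (value of joint pad above 0.0215 m).
It fails at once if the jar is tipped over (angle between spice_jar's own z axis and vertical above 0.6 rad).
It fails at once if a bystander is disturbed (distance of any of yoghurt_tub, garlic, tin_can from where it was at the start of the episode above 0.03 m).
It also fails if it takes over 50 s, if anything falls off the work surface, if the arm or the gripper's body presses on something with over 40 N, if the wrist force passes 120 N, or if a joint passes its speed limit or range.

ROBOT

A 7-joint arm with a two-finger parallel gripper is mounted at the origin on a cart in front of the work surface, level with it; the furniture and walls round the work are solid. World frame = base frame: x ahead of the robot, y to its left, z up, the work surface at z = 0. Lengths are in m, angles in rad, forces in N, time in s.
With the tool pointing down it reaches from about 0.4 to 0.85 m from the base axis. Payload 10.4 kg.
Tool frame: the origin (TCP) lies on the centre line of the jaws, within the pads' length; the fingertips stand 11 mm ahead of it and the grasp point (between the pads) lies 8 mm behind it (tip_reach is the distance from the TCP to the fingertips, in m); z points along the fingers, y is the line along which they close (so a half turn about z gives the same grasp; the last joint's range is limited). The gripper opens to 85 mm and grips with 20 to 120 N. Pads are 22 mm wide; open, the fingers measure 114 mm over their backs; the gripper's body (76 mm by 85 mm) begins 54 mm behind the grasp point. The pads swing forward as they close: fully open they stand 13 mm farther back than shut.
Start: joints at [1.305, 0.332, -0.065, 1.46, 0.022, 1.35, -0.088], TCP at [0.15, -0.607, 0.242] pointing down, gripper open.
Joint ranges: [-2.6, 2.6], [-0.5, 2.12], [-1.47, 1.34], [0.16, 2.42], [-1.27, 4.41], [0.06, 2.06], [-2.6, 2.6]. Speed limits (rad/s): [2.22, 2.22, 2.79, 2.79, 3.14, 3.14, 3.14].

INTERFACE

Orientations are given as a unit quaternion [x, y, z, w].
In Python, from workcell import get_obs, camera, hand_in, tip_reach gives the robot as it stands. The module is installed in compiled form; this text tells all that it offers.
- The arm moves only by the tool move_arm, never from a script. Its argument "plan" is a list of rows, each an object with "delta_pos": the shift along the tool's x, y, z in m, a list of three; "turn": the turn, a rotation vector about the tool's x, y, z in rad, a list of three; "fingers": the closure, from 0 (fully open) to 1 (shut). A call has 1 to 12 rows; each row is the pose to reach, as a shift and turn from the pose commanded when the call began, along the tool's axes at that moment; what a row does not reach only later rows make up. A row lasts 1/8 s, in which the tool goes at most 62.5 mm and 10.7 degrees, less where a joint would pass 70% of its speed; a pose out of reach is approached as far as the arm can. A call with a gripper value outside its range is refused whole. The fingers move at their own pace and stop on an object; "force" is the grip in N (left out, the last holds). Time passes only in rows, so rows that repeat a pose let the fingers close. It gives the time, the measured TCP pose, the force, the opening and the grip force at its end, in the units of the state.
- get_obs(): the state, without advancing time (a new reading comes with each control period).
- camera(name): name is "scene" or "top"; returns a dict with "color" (420x560x3 uint8, red, green, blue), "range_z" (420x560 float32, m along the optical axis (not along the pixel's ray), 0 where there is no reading), "fx", "fy", "cx", "cy" (pixels), "R" (3x3) and "t" (3): a world point X has camera coordinates R X + t. Camera axes: x right, y down, z forward; pixel columns grow to the right and rows downward; lengths in m; the calibration is good to about 2 mm. A picture is of the moment at which its call begins.
- hand_in(): hands the job in; it is judged then, once.
The state is a dict: "clock": time; "joint_pos": joint angles; "joint_velocities": joint speeds; "tau": joint torques, N m; "position": TCP position; "ee_rot": TCP orientation; "ft_force": force on the tool from outside, world axes, zero at the start; "torque": the same for the moment, N m; "grip_width": opening from 0.0 (shut) to 1.0 (fully open); "grasp_force": force on a finger pad.
Only numpy, scipy, OpenCV 4.12 (cv2) and the standard library are available. Lean on these libraries where they do the work, as an engineer would, in place of code of your own. Each camera call takes 0.05 s, during which the arm holds its last target. There are 200 camera calls.

## Working session

There is one attempt and no reset: what is moved stays moved. The work goes in short steps, Python scripts to look and compute and a tool call to move; the robot and the scene stay as the last step left them, time stands still between calls to the robot, and variables do not carry over. Pictures are saved under pics/ and viewed, at most 10 in all, crops included, and the job is handed in when it is done.

Besides the shell and the picture viewer there is one more tool, called after "Call:" by a JSON object that holds its "fn" and its "kwargs". move_arm: Moves the arm, as the interface text tells. Its arguments: {"type":"object","properties":{"plan":{"type":"array","items":{"type":"object","properties":{"delta_pos":{"type":"array","items":{"type":"number"}},"turn":{"type":"array","items":{"type":"number"}},"fingers":{"type":"number"}}}},"force":{"type":"number"}},"required":["plan"]}

```bash
mkdir -p pics
cat > h.py <<'E'
import numpy as np,cv2
from workcell import get_obs,camera,hand_in,tip_reach
def cloud(c):
    v,u=np.mgrid[0:420,0:560]; z=c["range_z"]
    P=np.stack([(u-c["cx"])/c["fx"]*z,(v-c["cy"])/c["fy"]*z,z],-1)
    W=(P-c["t"])@np.asarray(c["R"]); W[z==0]=np.nan
    return W
def save(n,im): cv2.imwrite("pics/"+n,im[...,::-1])
E
python3 - <<'E'
from h import *
o=get_obs();print(o,tip_reach)
cs=[camera(n) for n in("scene","top")]
for n,c in zip(("scene","top"),cs):
    save(n+"0.png",c["color"]); np.savez("pics/"+n+".npz",**c); print(n,c["R"],c["t"])
E
```

```text
{'clock': 0.0, 'joint_pos': array([ 1.30538038,  0.33289091, -0.06468774,  1.4609707 ,  0.02160367,
        1.34991474, -0.08852069]), 'joint_velocities': array([ 1.31138301e-03, -1.97921131e-04,  2.80692245e-05, -1.47385289e-03,
       -4.51642265e-04, -3.52915959e-04, -1.36141000e-03]), 'tau': array([ 8.22747206e-04, -6.25454521e+01,  4.97253437e-02, -3.91611171e+01,
        1.63256162e-02,  9.71406873e-03,  1.54428363e-07]), 'position': array([ 0.15016812, -0.60630197,  0.24148998]), 'ee_rot': array([ 9.92639423e-01,  1.21105007e-01, -1.28733524e-04, -7.32840484e-04]), 'ft_force': array([ 0.51630596,  0.25230694, -0.06535839]), 'torque': array([-0.00979148, -0.02086244, -0.03518298]), 'grasp_force': 0.0, 'grip_width': 0.9990201647866538} 0.011
scene [[-0.85612442 -0.51632261  0.02149273]
 [-0.33878109  0.52936146 -0.77781992]
 [ 0.39022858 -0.67319196 -0.62811961]] [0.44275758 0.29608874 1.0311505 ]
top [[-0.02843603 -0.99959188  0.00273397]
 [-0.99814748  0.02824756 -0.05388581]
 [ 0.05378659 -0.0042612  -0.99854336]] [-0.00547708  0.54465821  1.38804862]
```

View pics/scene0.png

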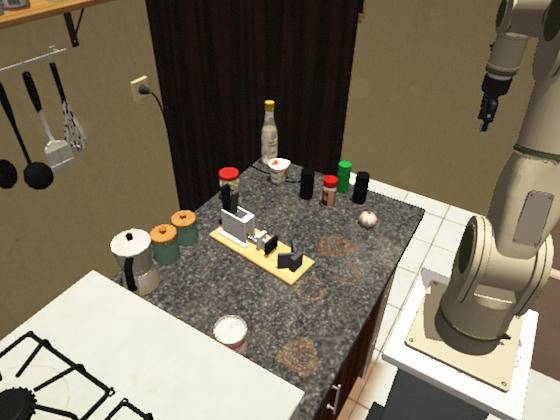

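View pics/top0.png

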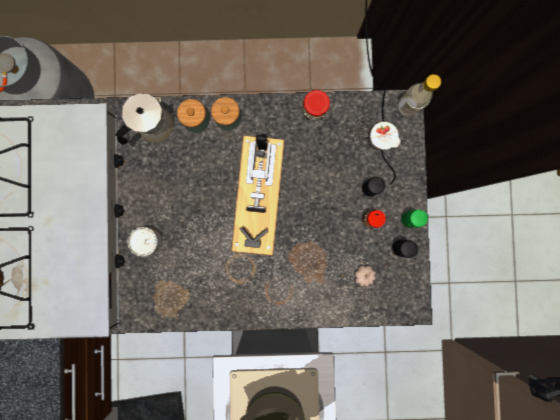

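The slim-jar shapes in the top view are red-lidded (376,218), black (374,186), black (404,248) and green (417,218). The larger red lid at (316,102) is a wide jar. The spice jar should be the red-lidded one at (376,218), since black and green are excluded. Handle top is at about (262,141) and the V cradle at about (253,237).

Run:
```python
from h import *
L=lambda n:dict(np.load(f"pics/{n}.npz"))
t=L("top");s=L("scene");W=cloud(t);S=cloud(s)
C=t["color"].astype(int)
# jar: points near with z>0.08
def near(c,r,z0,z1,Ws=(W,S)):
    for X in Ws:
        p=X.reshape(-1,3);m=(np.hypot(p[:,0]-c[0],p[:,1]-c[1])<r)&(p[:,2]>z0)&(p[:,2]<z1);q=p[m]
        print(len(q),q.min(0).round(4),q.max(0).round(4),((q.min(0)+q.max(0))/2).round(4),np.median(q,0).round(4))
c=W[218,376];print("jar px",c); near(c,.035,.09,.12); near(c,.035,.02,.12)
for u,v in((374,186),(404,248),(417,218),(316,102),(366,275),(385,136),(143,241)): print(u,v,W[v,u].round(3))
# board: yellowish, z 0.005..0.02
m=(C[...,0]-C[...,2]>60)&(abs(W[...,2]-.012)<.008)&(np.mgrid[0:420,0:560][1]<300)&(np.mgrid[0:420,0:560][1]>220)
n,l,st,ce=cv2.connectedComponentsWithStats(m.astype(np.uint8));
mm=cv2.morphologyEx(m.astype(np.uint8),cv2.MORPH_CLOSE,np.ones((5,5)))
q=W[m][:,:2];print(m.sum(),np.median(W[m][:,2]));r=cv2.minAreaRect(q.astype(np.float32));print("board",r,cv2.boxPoints(r))
# handle/ tall points
for z0,z1 in((.155,.18),(.105,.15),(.085,.103),(.055,.075)):
    near(np.array(r[0]),.2,z0,z1)
a=cv2.resize(t["color"][110:270,220:300],None,fx=5,fy=3.6) if 0 else cv2.resize(t["color"][125:265,215:295],None,fx=4,fy=4,interpolation=cv2.INTER_CUBIC)
b=cv2.resize(s["color"][150:220,290:390],None,fx=4,fy=4,interpolation=cv2.INTER_CUBIC)
im=np.zeros((560,720,3),np.uint8);im[:,:320]=a;im[:280,320:]=b;save("crop1.png",im)
```

```text
jar px [ 0.49931062 -0.26634207  0.10493944]
263 [ 0.477  -0.2893  0.0901] [ 0.5197 -0.2464  0.1127] [ 0.4984 -0.2678  0.1014] [ 0.4987 -0.2663  0.1055]
147 [ 0.4794 -0.2866  0.0901] [ 0.5242 -0.2386  0.1108] [ 0.5018 -0.2626  0.1004] [ 0.4993 -0.2537  0.1055]
339 [ 0.477  -0.2893  0.0208] [ 0.5199 -0.2455  0.1127] [ 0.4985 -0.2674  0.0667] [ 0.4985 -0.2617  0.1041]
384 [ 0.4786 -0.2866  0.02  ] [ 0.5242 -0.2376  0.1108] [ 0.5014 -0.2621  0.0654] [ 0.4965 -0.2486  0.0749]
374 186 [ 0.579 -0.265  0.105]
404 248 [ 0.424 -0.331  0.109]
417 218 [ 0.496 -0.367  0.106]
316 102 [ 0.794 -0.128  0.102]
366 275 [ 0.356 -0.245  0.051]
385 136 [ 0.709 -0.304  0.073]
143 241 [0.459 0.322 0.055]
3105 0.011702817567900868
board ((0.5725898146629333, 0.02732858434319496), (0.1104646623134613, 0.3095852732658386), 82.7011489868164) [[ 0.41203448 -0.00779061]
 [ 0.7191112  -0.04712179]
 [ 0.7331451   0.06244778]
 [ 0.42606843  0.10177895]]
117 [ 0.6543 -0.0012  0.1565] [0.7024 0.0262 0.1767] [0.6783 0.0125 0.1666] [0.69   0.012  0.1693]
114 [0.6547 0.0033 0.1552] [0.7069 0.0336 0.1754] [0.6808 0.0184 0.1653] [0.6916 0.0229 0.1674]
39 [ 0.6587 -0.0033  0.1084] [0.7006 0.024  0.1487] [0.6797 0.0104 0.1286] [0.6894 0.0073 0.1316]
199 [0.6584 0.0049 0.1051] [0.7093 0.0329 0.1495] [0.6838 0.0189 0.1273] [0.6909 0.0245 0.1278]
333 [ 0.6068 -0.0099  0.0851] [0.7626 0.11   0.1029] [0.6847 0.05   0.094 ] [0.6396 0.0175 0.0961]
312 [ 0.6085 -0.0021  0.0853] [0.7068 0.0498 0.1028] [0.6576 0.0239 0.0941] [0.6519 0.029  0.0966]
455 [ 0.435  -0.0091  0.0551] [0.7648 0.1144 0.0744] [0.5999 0.0526 0.0647] [0.4819 0.0352 0.0648]
579 [0.4361 0.     0.055 ] [0.7574 0.1161 0.075 ] [0.5967 0.0581 0.065 ] [0.5359 0.0439 0.0648]
```

View pics/crop1.png

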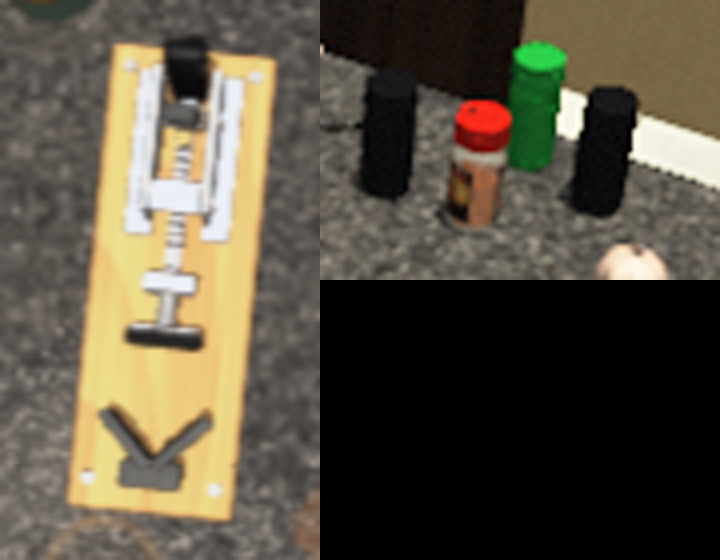

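The crop confirms the red-lidded labelled jar as the spice jar; the others are plain black or green. Next I fit the V cradle, pad and trigger in the clamp frame.

```bash
cat >> h.py <<'E'
c0=np.array([.5726,.0273]);ex=np.array([-.9919,.127]);ey=np.array([-.127,-.9919])
def tocl(P): d=P[...,:2]-c0; return np.stack([d@ex,d@ey,P[...,2]],-1)
def tow(x,y): return c0+x*ex+y*ey
E
python3 - <<'E'
from h import *
from scipy.optimize import least_squares
L=lambda n:dict(np.load(f"pics/{n}.npz"))
for n in("top","scene"):
    d=L(n);W=cloud(d);K=tocl(W).reshape(-1,3);C=d["color"].reshape(-1,3).astype(int)
    # board
    b=(C[:,0]-C[:,2]>60)&(abs(K[:,2]-.012)<.008)&(abs(K[:,0])<.18)&(abs(K[:,1])<.08)
    r=cv2.minAreaRect(K[b][:,:2].astype(np.float32));print(n,"board",r)
    def bx(x0,x1,y,z0,z1,nm):
        m=(K[:,0]>x0)&(K[:,0]<x1)&(abs(K[:,1])<y)&(K[:,2]>z0)&(K[:,2]<z1);q=K[m]*1000
        print(nm,len(q),np.percentile(q,3,0).round(1),np.percentile(q,97,0).round(1));return q
    bx(-.145,-.112,.04,.165,.18,"handle top");bx(-.112,-.05,.04,.12,.18,"trigger upper")
    bx(-.112,-.05,.04,.16,.18,"trigger top")
    bx(.0,.06,.04,.06,.072,"pad top")
    q=bx(.06,.15,.045,.06,.072,"V top")
    for lo in range(60,150,5):
        k=q[(q[:,0]>=lo)&(q[:,0]<lo+5)]
        if len(k): print(lo,np.sort(k[:,1]).round(0).astype(int).tolist())
    # jar lid circle
    m=(C[:,0]>120)&(C[:,1]<70)&(np.hypot(*(W.reshape(-1,3)[:,:2]-[.499,-.266]).T)<.04)
    p=W.reshape(-1,3)[m];t=p[p[:,2]>.1];print("lid",p.min(0),p.max(0),len(t),cv2.minEnclosingCircle(t[:,:2].astype(np.float32)))
E
```

```text
top board ((1.3738870620727539e-05, -2.7041882276535034e-05), (0.11046434938907623, 0.3095843493938446), 89.9974365234375)
handle top 60 [-130.8  -11.   166.7] [-118.    12.6  175.3]
trigger upper 46 [-93.   -9.  160.1] [-82.9  11.3 172.2]
trigger top 44 [-93.   -7.8 163.6] [-82.9  11.4 172.2]
pad top 142 [  1.3 -20.8  60.6] [45.3 22.5 70.1]
V top 210 [ 91.6 -28.8  60.5] [135.8  32.   70.8]
85 [-29, -27, 30, 32]
90 [-34, -31, -31, -28, -26, -26, -23, 25, 27, 28, 30, 30, 33, 33, 35, 35, 38]
95 [-33, -31, -30, -28, -28, -25, -25, -23, -23, -20, -18, 20, 23, 26, 26, 28, 28, 31, 31, 33]
100 [-28, -25, -25, -22, -22, -20, -20, -17, -17, -15, -15, -12, 16, 18, 19, 21, 21, 23, 23, 26, 26, 29]
105 [-22, -19, -19, -17, -16, -14, -14, -12, -9, 11, 14, 14, 16, 17, 19, 19, 21, 22, 24, 24]
110 [-16, -14, -13, -11, -11, -9, -8, -6, -6, -4, 4, 6, 7, 9, 10, 12, 12, 14, 14, 17, 17, 19, 22]
115 [-13, -11, -10, -8, -8, -6, -5, -3, -3, -1, 0, 2, 2, 5, 5, 7, 7, 10, 10, 12, 15]
120 [-18, -18, -15, -15, -13, -13, -10, -10, -8, -8, -5, -5, -3, 0, 0, 3, 5, 5, 8, 8, 10, 13, 13, 15, 18, 18, 20, 20]
125 [-15, -
[... 1072 characters left out ...]
-22, -21, -21, -19, -15, 2, 7, 7, 8, 11, 15]
110 [-23, -22, -22, -21, -19, -19, -18, -16, -14, -12, -11, -1, 2, 3, 7, 9, 10, 11, 15]
115 [-19, -19, -19, -17, -16, -14, -12, -12, -11, -10, -9, -8, -4, -3, -1, -1, 2, 3, 7]
120 [-23, -22, -21, -19, -16, -14, -13, -12, -11, -8, -8, -8, -3, -1, -1, 1, 2, 3, 4, 6, 10, 11, 12, 16]
125 [-22, -20, -20, -20, -17, -15, -11, -10, -7, -6, -4, -1, 2, 3, 6, 9, 11, 11]
130 [-25, -25, -24, -17, -16, -15, -13, -13, -12, -10, -8, -5, -4, -4, -3, 0, 1, 1, 4, 5, 7, 8, 9, 11, 13, 14]
135 [-23, -18, -9, -5, -2, 3, 12]
lid [ 0.47952639 -0.28656     0.08168484] [ 0.52178801 -0.23858554  0.11077042] 98 ((0.5004098415374756, -0.26282793283462524), 0.02434244006872177)
```

Call:
{"fn": "move_arm", "kwargs": {"plan": [{"delta_pos":[0.42,-0.247,0.04],"turn":[0,0,0],"fingers":0},{"delta_pos":[0.42,-0.247,0.04],"turn":[0,0,0],"fingers":0},{"delta_pos":[0.42,-0.247,0.04],"turn":[0,0,0],"fingers":0},{"delta_pos":[0.42,-0.247,0.04],"turn":[0,0,0],"fingers":0},{"delta_pos":[0.42,-0.247,0.04],"turn":[0,0,0],"fingers":0},{"delta_pos":[0.42,-0.247,0.04],"turn":[0,0,0],"fingers":0},{"delta_pos":[0.42,-0.247,0.04],"turn":[0,0,0],"fingers":0},{"delta_pos":[0.42,-0.247,0.04],"turn":[0,0,0],"fingers":0},{"delta_pos":[0.42,-0.247,0.04],"turn":[0,0,0],"fingers":0},{"delta_pos":[0.42,-0.247,0.04],"turn":[0,0,0],"fingers":0},{"delta_pos":[0.42,-0.247,0.04],"turn":[0,0,0],"fingers":0}]}}

```text
clock: 1.48
position: [0.4976, -0.2674, 0.2023]
ee_rot: [0.993, 0.12, -0.0, 0.0]
ft_force: [0.4, 0.0, 0.1]
grip_width: 1.001
grasp_force: 0.0
```

```bash
cat >> h.py <<'E'
from scipy.spatial.transform import Rotation as Ro
def delta(p):
    o=get_obs(); return Ro.from_quat(o["ee_rot"]).inv().apply(np.asarray(p)-o["position"]).round(4)
E
python3 - <<'E'
from h import *
o=get_obs();print(o["position"],o["ee_rot"],o["clock"],o["joint_pos"])
R=Ro.from_quat(o["ee_rot"])
im=[]
for n in("top","scene"):
    d=camera(n);W=cloud(d).reshape(-1,3)
    T=R.inv().apply(W-o["position"])*1000
    m=(abs(T[:,1])<75)&(abs(T[:,0])<40)&(T[:,2]>-60)&(T[:,2]<30);q=T[m]
    print(n,m.sum())
    for lo in range(-60,30,15):
        k=q[(q[:,2]>=lo)&(q[:,2]<lo+15)]
        if len(k)>5: print(lo,len(k),np.percentile(k,4,0).round(0),np.percentile(k,96,0).round(0))
    p=d["R"]@o["position"]+d["t"];u=int(d["fx"]*p[0]/p[2]+d["cx"]);v=int(d["fy"]*p[1]/p[2]+d["cy"]);print(u,v)
    c=d["color"].copy();cv2.circle(c,(u,v),1,(0,255,0),-1);im.append(cv2.resize(c[max(v-50,0):v+50,u-50:u+50],(400,400),interpolation=cv2.INTER_CUBIC))
save("g.png",np.hstack(im))
E
```

```text
[ 0.49764115 -0.26735799  0.20225209] [ 9.92780274e-01  1.19946753e-01 -2.42009068e-04  2.11674464e-04] 1.475 [ 0.74098389  0.25219777 -0.38392266  1.66183089  0.09938433  1.24695806
 -0.9939682 ]
top 29
-60 29 [-10. -72. -59.] [ 11. -44. -52.]
384 217
scene 140
-60 41 [-11. -75. -59.] [ 12.  37. -49.]
-45 31 [ -8. -61. -41.] [ 12.  41. -30.]
-30 41 [ -8. -59. -29.] [ 12.  43. -16.]
-15 27 [ -7. -57. -15.] [11. 43. -5.]
334 152
```

View pics/g.png

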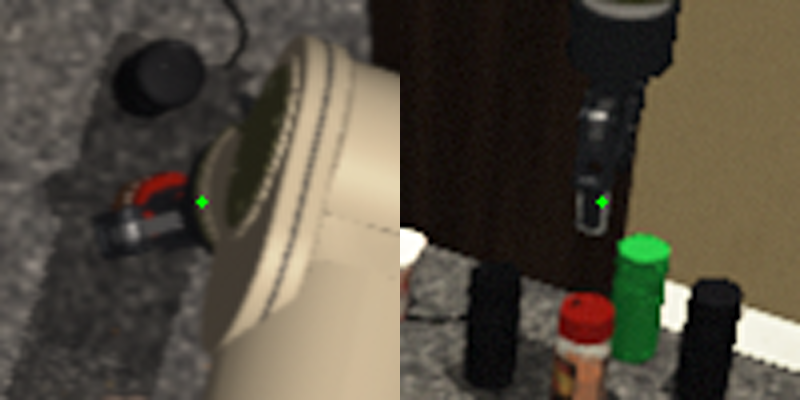

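Left crop (top view): the arm hides the jar. Right crop (scene): one finger is just above the red jar, near the projected TCP (600,202). The finger's width suggests the truth lies about 3 mm to +y of the top camera's reading, so I use jar ≈ (0.499, -0.265). Descending to grasp.

Call:
{"fn": "move_arm", "kwargs": {"plan": [{"delta_pos":[0.002,-0.002,0.05],"turn":[0,0,0],"fingers":0},{"delta_pos":[0.002,-0.002,0.09],"turn":[0,0,0],"fingers":0},{"delta_pos":[0.002,-0.002,0.117],"turn":[0,0,0],"fingers":0},{"delta_pos":[0.002,-0.002,0.117],"turn":[0,0,0],"fingers":0},{"delta_pos":[0.002,-0.002,0.117],"turn":[0,0,0],"fingers":1},{"delta_pos":[0.002,-0.002,0.117],"turn":[0,0,0],"fingers":1},{"delta_pos":[0.002,-0.002,0.117],"turn":[0,0,0],"fingers":1},{"delta_pos":[0.002,-0.002,0.117],"turn":[0,0,0],"fingers":1},{"delta_pos":[0.002,-0.002,0.117],"turn":[0,0,0],"fingers":1},{"delta_pos":[0.002,-0.002,0.117],"turn":[0,0,0],"fingers":1},{"delta_pos":[0.002,-0.002,0.117],"turn":[0,0,0],"fingers":1}], "force": 25}}

```text
clock: 2.95
position: [0.5009, -0.2641, 0.0868]
ee_rot: [0.993, 0.121, 0.001, 0.001]
ft_force: [0.1, -0.5, 5.9]
grip_width: 0.501
grasp_force: 25.1
```

Call:
{"fn": "move_arm", "kwargs": {"plan": [{"delta_pos":[0,0,-0.03],"turn":[0,0,0],"fingers":1},{"delta_pos":[0,0,-0.08],"turn":[0,0,0],"fingers":1},{"delta_pos":[0,-0.02,-0.12],"turn":[0,0,0],"fingers":1},{"delta_pos":[0.017,-0.075,-0.12],"turn":[0,0,0],"fingers":1},{"delta_pos":[0.03,-0.13,-0.12],"turn":[0,0,0],"fingers":1},{"delta_pos":[0.043,-0.185,-0.12],"turn":[0,0,0],"fingers":1},{"delta_pos":[0.056,-0.24,-0.12],"turn":[0,0,0],"fingers":1},{"delta_pos":[0.069,-0.28,-0.12],"turn":[0,0,0],"fingers":1},{"delta_pos":[0.069,-0.295,-0.12],"turn":[0,0,0],"fingers":1},{"delta_pos":[0.069,-0.295,-0.12],"turn":[0,0,0],"fingers":1},{"delta_pos":[0.069,-0.295,-0.12],"turn":[0,0,0],"fingers":1}]}}

```text
clock: 4.32
position: [0.4961, 0.0376, 0.2052]
ee_rot: [0.993, 0.12, -0.0, 0.0]
ft_force: [-0.2, -0.8, -1.7]
grip_width: 0.501
grasp_force: 26.0
```

Run:
```python
from h import *
o=get_obs();print(o["position"],o["clock"],o["grip_width"],o["ft_force"],delta([.4972,.0393,.0995]))
p0=o["position"]
R=Ro.from_quat(o["ee_rot"])
for n in("top","scene"):
    d=camera(n);W=cloud(d).reshape(-1,3);C=d["color"].reshape(-1,3).astype(int)
    m=(np.hypot(*(W[:,:2]-p0[:2]).T)<.04)&(W[:,2]>.08)&(W[:,2]<p0[2]+.03)&(C[:,0]>C[:,2]+25)
    q=W[m]-p0
    print(n,m.sum(),(np.percentile(q,3,0)*1000).round(1),(np.percentile(q,97,0)*1000).round(1))
    if n=="scene": save("s2.png",cv2.resize(d["color"][100:300,180:400],(660,600),interpolation=cv2.INTER_CUBIC))
```

```text
[0.49614618 0.03762676 0.20518058] 4.325 0.5007112867457806 [-0.17295218 -0.81824402 -1.74363653] [ 0.0015 -0.0014  0.1057]Traceback (most recent call last):
  File "<stdin>", line 9, in <module>
    return _quantile_unchecked(
        a, q, axis, out, overwrite_input, method, keepdims, weights)
    return _ureduce(a,
                    func=_quantile_ureduce_func,
    ...<5 lines>...
                    overwrite_input=overwrite_input,
                    method=method)
    r = func(a, **kwargs)
    result = _quantile(arr,
                       quantiles=q,
    ...<2 lines>...
                       out=out,
                       weights=wgt)
    slices_having_nans = np.isnan(arr[-1, ...])
                                  ~~~^^^^^^^^^
IndexError: index -1 is out of bounds for axis 0 with size 0
```

Run:
```python
from h import *
d=camera("scene");o=get_obs();W=cloud(d).reshape(-1,3);C=d["color"].reshape(-1,3).astype(int)
m=(np.hypot(*(W[:,:2]-o["position"][:2]).T)<.04)&(W[:,2]>.09)&(W[:,2]<.2)
q=(W[m]-o["position"])*1000
print(m.sum(),np.percentile(q,3,0).round(1),np.percentile(q,97,0).round(1))
save("s2.png",cv2.resize(d["color"][100:300,180:400],(660,600),interpolation=cv2.INTER_CUBIC))
```

```text
381 [-22.   -4.6 -81.7] [15.8 24.4 -7.6]
```

View pics/s2.png

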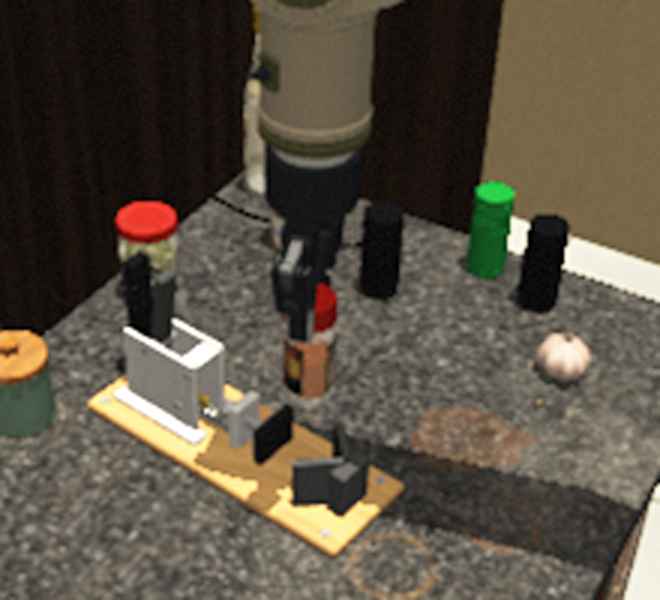

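The jar hangs upright in the grip (300,340), in line with the open side of the V (320,480). Now I lower it, release and back off straight up.

Call:
{"fn": "move_arm", "kwargs": {"plan": [{"delta_pos":[0.0015,-0.0015,0.04],"turn":[0,0,0],"fingers":1},{"delta_pos":[0.0015,-0.0015,0.075],"turn":[0,0,0],"fingers":1},{"delta_pos":[0.0015,-0.0015,0.095],"turn":[0,0,0],"fingers":1},{"delta_pos":[0.0015,-0.0015,0.103],"turn":[0,0,0],"fingers":1},{"delta_pos":[0.0015,-0.0015,0.106],"turn":[0,0,0],"fingers":1},{"delta_pos":[0.0015,-0.0015,0.106],"turn":[0,0,0],"fingers":1},{"delta_pos":[0.0015,-0.0015,0.106],"turn":[0,0,0],"fingers":1}]}}

```text
clock: 5.3
position: [0.4977, 0.0412, 0.1]
ee_rot: [0.993, 0.121, 0.001, 0.0]
ft_force: [-0.0, -0.2, -1.1]
grip_width: 0.504
grasp_force: 26.1
```

Call:
{"fn": "move_arm", "kwargs": {"plan": [{"delta_pos":[0,0.001,0.0015],"turn":[0,0,0],"fingers":1},{"delta_pos":[0,0.001,0.0025],"turn":[0,0,0],"fingers":1},{"delta_pos":[0,0.001,0.0025],"turn":[0,0,0],"fingers":1}]}}

```text
clock: 5.68
position: [0.4989, 0.0406, 0.0987]
ee_rot: [0.993, 0.121, 0.002, 0.0]
ft_force: [-3.0, 0.1, 14.3]
grip_width: 0.501
grasp_force: 27.1
```

Call:
{"fn": "move_arm", "kwargs": {"plan": [{"delta_pos":[0,0,-0.0015],"turn":[0,0,0],"fingers":1},{"delta_pos":[0,0,-0.0015],"turn":[0,0,0],"fingers":0.4},{"delta_pos":[0,0,-0.0015],"turn":[0,0,0],"fingers":0},{"delta_pos":[0,0,-0.0015],"turn":[0,0,0],"fingers":0},{"delta_pos":[0,0,-0.0015],"turn":[0,0,0],"fingers":0},{"delta_pos":[0,0,-0.0015],"turn":[0,0,0],"fingers":0},{"delta_pos":[0,0,-0.03],"turn":[0,0,0],"fingers":0},{"delta_pos":[0,0,-0.08],"turn":[0,0,0],"fingers":0},{"delta_pos":[0,0,-0.13],"turn":[0,0,0],"fingers":0},{"delta_pos":[0,0,-0.13],"turn":[0,0,0],"fingers":0}]}}

```text
clock: 6.92
position: [0.4993, 0.0407, 0.2306]
ee_rot: [0.993, 0.121, 0.003, 0.001]
ft_force: [0.2, -0.2, -1.6]
grip_width: 0.998
grasp_force: 0.0
```

Run:
```python
from h import *
o=get_obs();print(o["position"],o["joint_pos"].round(2),o["ft_force"])
d=camera("scene");K=tocl(cloud(d)).reshape(-1,3);K[:,1]+=.0025
C=d["color"].reshape(-1,3).astype(int)
m=(K[:,0]>.03)&(K[:,0]<.11)&(abs(K[:,1])<.04)&(K[:,2]>.075)&(K[:,2]<.14)
q=K[m]*1000;print(m.sum(),np.percentile(q,2,0).round(1),np.percentile(q,98,0).round(1))
# squeeze point targets
sq=tow(-.132+.015,0)+[.001,.0027]; print("squeeze",sq)
save("s3.png",cv2.resize(d["color"][100:300,180:400],(660,600),interpolation=cv2.INTER_CUBIC))
```

```text
[0.49932843 0.0406724  0.23056116] [ 0.42  0.11 -0.63  1.78  0.07  1.27 -1.55] [ 0.2041091  -0.17092441 -1.61204334]
344 [ 58.  -23.5  76.4] [ 97.6  15.9 121.3]
squeeze [0.6896523 0.015141 ]
```

View pics/s3.png

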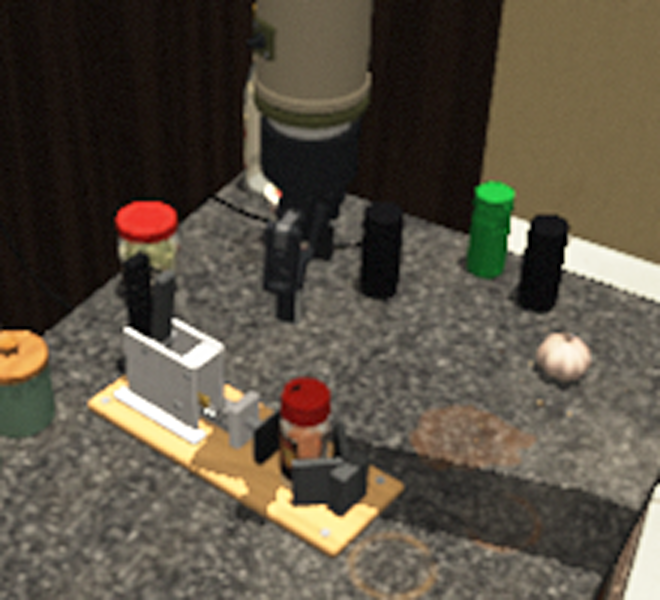

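The jar stands upright in front of the V at about (305,430), released, with the pad behind it. Next I go over the squeeze point and turn the closing line along the clamp's x.

Call:
{"fn": "move_arm", "kwargs": {"plan": [{"delta_pos":[0.03,0.012,0],"turn":[0,0,-0.18],"fingers":0},{"delta_pos":[0.06,0.024,0],"turn":[0,0,-0.36],"fingers":0},{"delta_pos":[0.09,0.036,0],"turn":[0,0,-0.54],"fingers":0},{"delta_pos":[0.12,0.048,0],"turn":[0,0,-0.72],"fingers":0},{"delta_pos":[0.15,0.06,0],"turn":[0,0,-0.9],"fingers":0},{"delta_pos":[0.179,0.0705,0],"turn":[0,0,-1.08],"fingers":0},{"delta_pos":[0.179,0.0705,0],"turn":[0,0,-1.201],"fingers":0},{"delta_pos":[0.179,0.0705,0],"turn":[0,0,-1.201],"fingers":0},{"delta_pos":[0.179,0.0705,0],"turn":[0,0,-1.201],"fingers":0},{"delta_pos":[0.179,0.0705,0],"turn":[0,0,-1.201],"fingers":0}]}}

```text
clock: 8.22
position: [0.6879, 0.0149, 0.2268]
ee_rot: [0.751, 0.66, -0.0, 0.0]
ft_force: [-0.1, -0.4, -0.3]
grip_width: 0.998
grasp_force: 0.0
```

Run:
```python
from h import *
o=get_obs();print(o["position"],Ro.from_quat(o["ee_rot"]).as_matrix().round(3),o["joint_pos"].round(2))
print(delta([.6897,.0151,.14]))
d=camera("scene");K=tocl(cloud(d)).reshape(-1,3);K[:,1]+=.0025
for nm,x0,x1,z0,z1 in(("handle",-.15,-.112,.12,.172),("trig",-.11,-.06,.12,.172),("fingers",-.2,-.03,.19,.235),("pad",.03,.055,.03,.066),("jar",.05,.11,.08,.115)):
    m=(K[:,0]>x0)&(K[:,0]<x1)&(abs(K[:,1])<.04)&(K[:,2]>z0)&(K[:,2]<z1);q=K[m]*1000
    if m.sum(): print(nm,m.sum(),np.percentile(q,3,0).round(1),np.percentile(q,97,0).round(1))
```

```text
[0.68786688 0.01490751 0.22676419] [[ 0.128  0.992 -0.   ]
 [ 0.992 -0.128 -0.   ]
 [-0.     0.    -1.   ]] [ 0.37  0.58 -0.71  1.26  0.37  1.43 -0.43]
[0.0005 0.0018 0.0868]
handle 142 [-131.6  -15.9  121.3] [-117.6    9.3  171.3]
trig 111 [-98.3 -13.8 122. ] [-84.1   7.  171.4]
fingers 12 [-164.2  -12.9  230.1] [-67.5   5.8 234.6]
pad 99 [ 32.1 -27.2  31. ] [45.4  5.3 65.7]
jar 159 [ 61.2 -23.4  81.6] [ 96.9   3.2 114. ]
```

Handle and trigger line up laterally with the fingers. Now descending and closing for the first squeeze.

Call:
{"fn": "move_arm", "kwargs": {"plan": [{"delta_pos":[0,0.002,0.04],"turn":[0,0,0],"fingers":0},{"delta_pos":[0,0.002,0.075],"turn":[0,0,0],"fingers":0},{"delta_pos":[0,0.002,0.087],"turn":[0,0,0],"fingers":0},{"delta_pos":[0,0.002,0.087],"turn":[0,0,0],"fingers":0},{"delta_pos":[0,0.002,0.087],"turn":[0,0,0],"fingers":0.3},{"delta_pos":[0,0.002,0.087],"turn":[0,0,0],"fingers":0.6},{"delta_pos":[0,0.002,0.087],"turn":[0,0,0],"fingers":1},{"delta_pos":[0,0.002,0.087],"turn":[0,0,0],"fingers":1},{"delta_pos":[0,0.002,0.087],"turn":[0,0,0],"fingers":1},{"delta_pos":[0,0.002,0.087],"turn":[0,0,0],"fingers":1}], "force": 30}}

```text
clock: 9.52
position: [0.6887, 0.0155, 0.1414]
ee_rot: [0.75, 0.661, -0.001, -0.001]
ft_force: [-12.2, 0.6, 12.2]
grip_width: 0.363
grasp_force: 35.3
```

```bash
cat >> h.py <<'E'
def state():
    o=get_obs();print(o["position"].round(4),o["clock"],"w",(o["grip_width"]*85).round(1),o["ft_force"].round(1),o["grasp_force"])
    for n in("top","scene"):
        d=camera(n);K=tocl(cloud(d)).reshape(-1,3)
        if n=="scene":K[:,1]+=.0025
        for nm,x0,x1,z0,z1 in(("head+pad",-.01,.085,.05,.064),("pad low",.03,.085,.03,.045),("jar",.03,.125,.08,.114)):
            m=(K[:,0]>x0)&(K[:,0]<x1)&(abs(K[:,1])<.03)&(K[:,2]>z0)&(K[:,2]<z1);q=K[m]*1000
            if m.sum()>4: print(n,nm,m.sum(),np.percentile(q,3,0).round(1),np.percentile(q,97,0).round(1))
    return d
E
python3 - <<'E'
from h import *
d=state();save("s4.png",cv2.resize(d["color"][130:280,200:340],(700,600),interpolation=cv2.INTER_CUBIC))
E
```

```text
Traceback (most recent call last):
  File "h.py", line 16, in state
    o=get_obs();print(o["position"].round(4),o["clock"],"w",(o["grip_width"]*85).round(1),o["ft_force"].round(1),o["grasp_force"])
                                                            ^^^^^^^^^^^^^^^^^^^^^^^^^^
AttributeError: 'float' object has no attribute 'round'
```

```bash
sed -i 's/(o\["grip_width"\]\*85).round(1)/round(o["grip_width"]*85,1)/' h.py
python3 - <<'E'
from h import *
d=state();save("s4.png",cv2.resize(d["color"][130:280,200:340],(700,600),interpolation=cv2.INTER_CUBIC))
E
```

```text
[0.6887 0.0155 0.1414] 9.525 w 30.9 [-12.2   0.6  12.2] 35.288616742473096
top head+pad 81 [  6.8 -20.2  50.9] [55.5 23.5 63.7]
top jar 46 [ 55.5 -18.8  99.8] [ 99.   20.9 113.9]
scene head+pad 89 [ 13.2 -26.7  50.6] [79.8  9.9 63.6]
scene pad low 40 [ 41.6 -26.8  30.9] [ 78.1 -12.2  43.8]
scene jar 154 [ 60.  -23.9  81.3] [ 97.7   6.4 112.3]
```

View pics/s4.png

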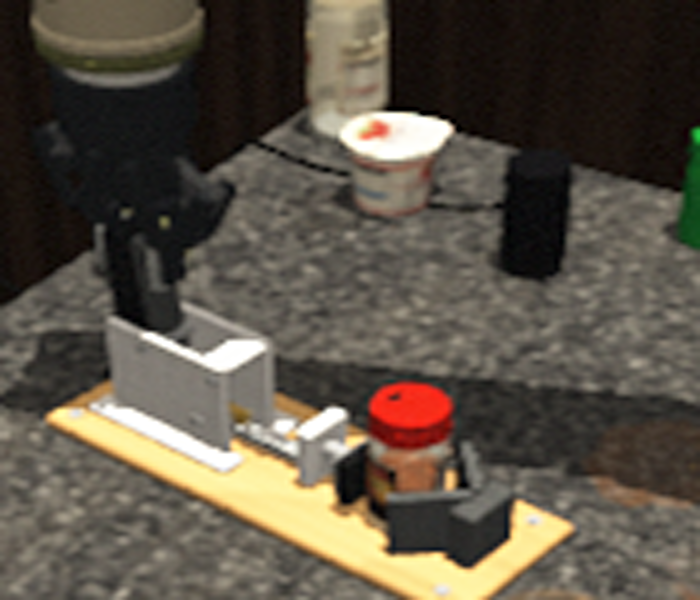

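The trigger is fully squeezed (30.9 mm between fingers), the pad at (350,475) nearly touches the jar (410,440), and all is upright. Now release and make squeeze 2.

Call:
{"fn": "move_arm", "kwargs": {"plan": [{"delta_pos":[0,0,0],"turn":[0,0,0],"fingers":0},{"delta_pos":[0,0,0],"turn":[0,0,0],"fingers":0},{"delta_pos":[0,0,0],"turn":[0,0,0],"fingers":0},{"delta_pos":[0,0,0],"turn":[0,0,0],"fingers":0},{"delta_pos":[0,0,0],"turn":[0,0,0],"fingers":0},{"delta_pos":[0,0,0],"turn":[0,0,0],"fingers":0.3},{"delta_pos":[0,0,0],"turn":[0,0,0],"fingers":0.6},{"delta_pos":[0,0,0],"turn":[0,0,0],"fingers":1},{"delta_pos":[0,0,0],"turn":[0,0,0],"fingers":1},{"delta_pos":[0,0,0],"turn":[0,0,0],"fingers":1},{"delta_pos":[0,0,0],"turn":[0,0,0],"fingers":1}]}}

```text
clock: 11.0
position: [0.6885, 0.0154, 0.1404]
ee_rot: [0.75, 0.661, -0.001, -0.001]
ft_force: [-11.1, 0.9, 11.5]
grip_width: 0.368
grasp_force: 31.9
```

```bash
cat >> h.py <<'E'
def head():
    # bright jaw head in both cameras: front edge of bright points off the rod
    for n in("top","scene"):
        d=camera(n);K=tocl(cloud(d)).reshape(-1,3)*1000;b=d["color"].reshape(-1,3).astype(int)
        if n=="scene":K[:,1]+=2.5
        a=(K[:,0]>-20)&(K[:,0]<110)&(abs(K[:,1])<26)&(K[:,2]>56)&(K[:,2]<71)
        br=a&(b.min(1)>110)&(abs(K[:,1])<18)
        dk=a&(b.max(1)<75)&(K[:,0]<84)
        for nm,m in(("head",br),("dark",dk)):
            if m.sum()>3: print(n,nm,m.sum(),np.percentile(K[m,0],[5,50,95]).round(1))
E
python3 - <<'E'
from h import *
state();head()
E
```

```text
[0.6885 0.0154 0.1404] 11.0 w 31.3 [-11.1   0.9  11.5] 31.894646597793326
top head+pad 83 [ 16.  -18.5  50.6] [63.1 23.7 63.8]
top jar 41 [ 66.8 -17.9 102.3] [107.   22.9 113.9]
scene head+pad 87 [ 21.1 -26.9  50.5] [79.4  9.6 63.8]
scene pad low 36 [ 47.6 -26.2  30.4] [ 76.1 -11.2  44. ]
scene jar 149 [ 72.3 -23.4  80.6] [105.4   5.6 111.7]
top head 70 [18.2 25.  52.7]
top dark 49 [56.  59.5 62.8]
scene head 70 [17.9 26.  54.8]
scene dark 29 [56.  60.9 75.7]
```

Call:
{"fn": "move_arm", "kwargs": {"plan": [{"delta_pos":[0,0,0],"turn":[0,0,0],"fingers":0},{"delta_pos":[0,0,0],"turn":[0,0,0],"fingers":0},{"delta_pos":[0,0,0],"turn":[0,0,0],"fingers":0},{"delta_pos":[0,0,0],"turn":[0,0,0],"fingers":0},{"delta_pos":[0,0,0],"turn":[0,0,0],"fingers":0},{"delta_pos":[0,0,0],"turn":[0,0,0],"fingers":0.3},{"delta_pos":[0,0,0],"turn":[0,0,0],"fingers":0.6},{"delta_pos":[0,0,0],"turn":[0,0,0],"fingers":1},{"delta_pos":[0,0,0],"turn":[0,0,0],"fingers":1},{"delta_pos":[0,0,0],"turn":[0,0,0],"fingers":1},{"delta_pos":[0,0,0],"turn":[0,0,0],"fingers":1}]}}

```text
clock: 12.58
position: [0.6885, 0.0153, 0.1405]
ee_rot: [0.75, 0.661, -0.001, -0.001]
ft_force: [-10.1, 0.8, 10.9]
grip_width: 0.368
grasp_force: 31.9
```

```bash
cat >> h.py <<'E'
def head2():
    for n in("top","scene"):
        d=camera(n);K=tocl(cloud(d)).reshape(-1,3)*1000;b=d["color"].reshape(-1,3).astype(int)
        if n=="scene":K[:,1]+=2.5
        a=(abs(K[:,1])<17)&(abs(K[:,1])>7)&(K[:,2]>58)&(K[:,2]<72)&(K[:,0]>0)&(K[:,0]<75)
        print(n,sorted((int(x),int(c)) for x,c in zip(K[a,0],b[a].mean(1))))
    return d
E
python3 - <<'E'
from h import *
state();d=head2();save("s5.png",cv2.resize(d["color"][200:280,220:320],(750,600),interpolation=cv2.INTER_CUBIC))
E
```

```text
[0.6885 0.0153 0.1405] 12.575 w 31.3 [-10.1   0.8  10.9] 31.948980102315545
top head+pad 66 [ 19.6 -19.2  50.8] [65.9 21.3 63.6]
top pad low 11 [ 31.8 -11.9  30.9] [66.5 25.7 44.3]
top jar 36 [ 68.1 -17.8 103.5] [108.7  23.2 113.9]
scene head+pad 77 [ 27.9 -26.2  51. ] [80.  10.9 63.5]
scene pad low 51 [ 31.5 -26.3  30.7] [74.  -5.  44.6]
scene jar 154 [ 76.6 -23.1  80.5] [108.7   5.4 112.7]
top [(23, 109), (23, 143), (24, 139), (24, 151), (24, 163), (24, 175), (25, 183), (26, 154), (26, 224), (26, 226), (27, 208), (27, 218), (27, 224), (27, 225), (27, 228), (29, 182), (29, 226), (29, 228), (29, 232), (29, 233), (29, 233), (29, 233), (31, 182), (31, 233), (32, 227), (32, 228), (32, 230), (32, 231), (34, 142), (34, 191), (34, 207), (34, 209), (34, 220), (34, 223), (35, 189), (54, 160), (54, 177), (54, 181), (54, 192), (54, 193), (55, 193), (55, 194), (55, 197), (57, 98), (57, 102), (57, 104), (57, 104), (57, 104), (57, 104), (58, 102), (58, 103), (59, 44), (59, 47), (60, 42), (60, 43), (60, 43), (60, 44), (60, 44), (60, 44), (62, 34), (62, 34), (62, 35), (62, 35), (62, 36), (63, 35), (65, 28), (65, 31), (65, 31), (65, 32), (65, 33), (65, 39), (65, 50)]
scene [(24, 146), (24, 233), (24, 244), (26, 221), (26, 255), (27, 253), (27, 255), (28, 255), (29, 237), (29, 255), (30, 255), (31, 142), (31, 221), (31, 255), (32, 138), (32, 230), (32, 240), (32, 255), (32, 255), (32, 255), (33, 139), (33, 155), (33, 214), (33, 242), (33, 242), (33, 255), (34, 128), (34, 142), (36, 255), (48, 239), (55, 196), (56, 229), (57, 140), (58, 153), (59, 61), (60, 53), (60, 64), (62, 31), (62, 36), (63, 25), (63, 30), (64, 13), (64, 23), (71, 21)]
```

View pics/s5.png

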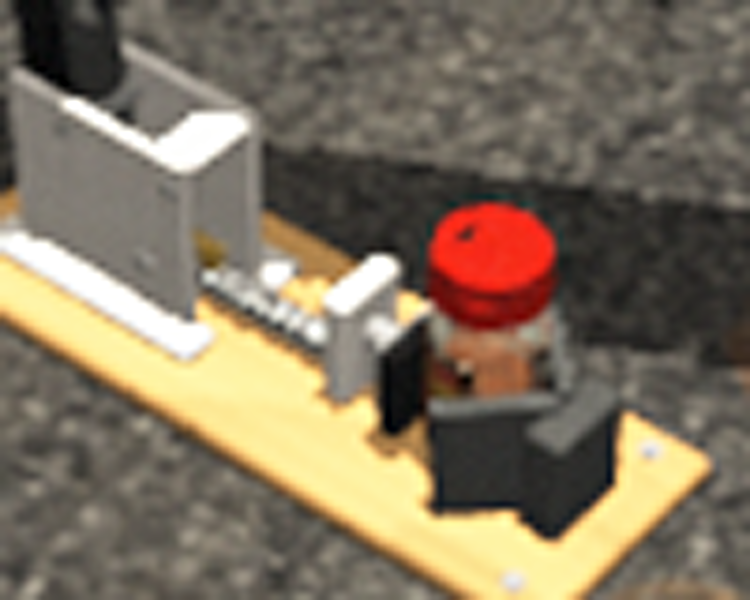

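The jar sits home in the V (490,260). Head front is at about 35 mm and the pad face at about 66 mm, so the pad is pressed about 4 mm. One more squeeze should give about 11 mm.

Call:
{"fn": "move_arm", "kwargs": {"plan": [{"delta_pos":[0,0,0],"turn":[0,0,0],"fingers":0},{"delta_pos":[0,0,0],"turn":[0,0,0],"fingers":0},{"delta_pos":[0,0,0],"turn":[0,0,0],"fingers":0},{"delta_pos":[0,0,0],"turn":[0,0,0],"fingers":0},{"delta_pos":[0,0,0],"turn":[0,0,0],"fingers":0},{"delta_pos":[0,0,0],"turn":[0,0,0],"fingers":0.3},{"delta_pos":[0,0,0],"turn":[0,0,0],"fingers":0.6},{"delta_pos":[0,0,0],"turn":[0,0,0],"fingers":1},{"delta_pos":[0,0,0],"turn":[0,0,0],"fingers":1},{"delta_pos":[0,0,0],"turn":[0,0,0],"fingers":1},{"delta_pos":[0,0,0],"turn":[0,0,0],"fingers":1},{"delta_pos":[0,0,0],"turn":[0,0,0],"fingers":1}]}}

```text
clock: 14.28
position: [0.6885, 0.0155, 0.1406]
ee_rot: [0.75, 0.661, -0.001, -0.001]
ft_force: [-11.0, 1.0, 11.5]
grip_width: 0.367
grasp_force: 31.2
```

Run:
```python
from h import *
state();d=head2();save("s6.png",cv2.resize(d["color"][200:280,220:320],(750,600),interpolation=cv2.INTER_CUBIC))
```

```text
[0.6885 0.0155 0.1406] 14.275 w 31.2 [-11.    1.   11.5] 31.227289221715182
top head+pad 73 [ 19.9 -19.   50.6] [66.6 23.5 63.8]
top pad low 6 [ 41.1 -11.8  32.4] [66.7 23.7 43.6]
top jar 44 [ 67.7 -18.6 100.4] [109.8  23.1 113.9]
scene head+pad 79 [ 28.8 -26.3  50.3] [77.8 12.2 63.4]
scene pad low 45 [ 33.4 -27.6  30.6] [73.8 -7.6 44. ]
scene jar 147 [ 76.7 -22.7  81. ] [108.9   6.7 112.7]
top [(31, 166), (31, 215), (31, 220), (32, 211), (32, 220), (32, 220), (32, 222), (34, 180), (34, 226), (34, 228), (34, 232), (34, 232), (34, 232), (34, 233), (36, 233), (37, 224), (37, 230), (37, 233), (37, 233), (37, 233), (39, 206), (39, 226), (39, 228), (39, 229), (40, 225), (40, 227), (42, 132), (42, 150), (42, 160), (54, 158), (54, 174), (54, 178), (54, 191), (55, 189), (55, 191), (55, 193), (55, 194), (55, 195), (57, 97), (57, 104), (57, 105), (57, 105), (57, 108), (57, 109), (58, 101), (58, 103), (59, 44), (59, 50), (60, 42), (60, 42), (60, 44), (60, 45), (60, 45), (60, 48), (62, 34), (62, 35), (62, 35), (62, 35), (62, 36), (63, 28), (63, 35), (63, 35), (64, 31), (65, 28), (65, 28), (65, 31), (65, 32), (65, 39), (65, 50)]
scene [(28, 182), (29, 102), (30, 233), (32, 233), (32, 233), (32, 236), (32, 247), (32, 248), (33, 255), (33, 255), (33, 255), (34, 237), (36, 255), (36, 255), (36, 255), (37, 255), (37, 255), (38, 196), (38, 218), (38, 244), (39, 113), (39, 226), (39, 255), (39, 255), (39, 255), (39, 255), (40, 187), (41, 135), (41, 215), (50, 222), (55, 222), (57, 144), (58, 63), (59, 117), (60, 70), (62, 24), (62, 36), (62, 37), (63, 34), (64, 16), (64, 22), (71, 31)]
```

View pics/s6.png

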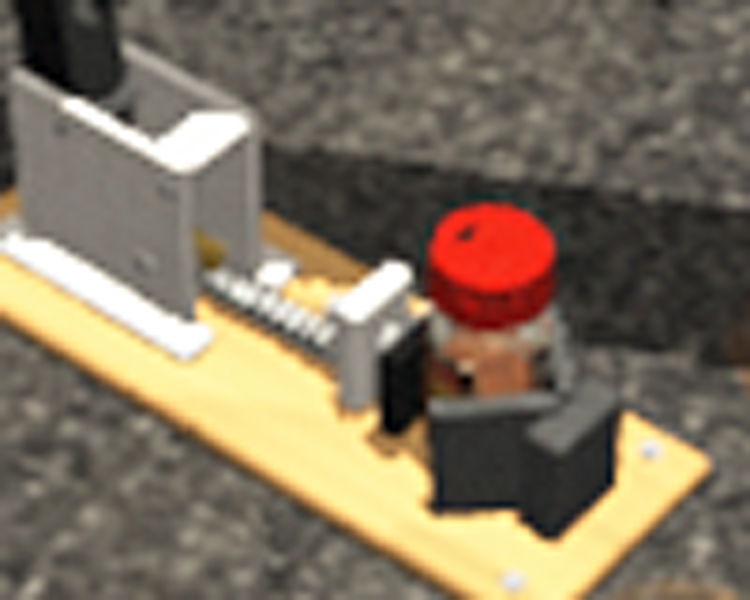

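The head moved on about 7 mm (front about 42 mm) while pad and jar stayed put, so the pad is pressed about 11 mm. The trigger is held squeezed. Handing in.

```bash
python3 -c "
from workcell import hand_in
print(hand_in())"
```

```text
the job is handed in; nothing more can be done
None
```

I handed the job in with the jar upright in the cradle, the pad pushed back about 11 mm by camera measurement, and the trigger held squeezed after four squeezes; no verdict came back.

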